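Trip-test the rack loader's roller switch, then load the blue rack

ROBOT

A 6-joint arm with a two-finger parallel gripper is mounted at the origin on the work surface. World frame = base frame: x ahead of the robot, y to its left, z up, the work surface at z = 0. Lengths are in m, angles in rad, forces in N, time in s.
With the tool pointing down it reaches from about 0.35 to 0.875 m from the base axis. Payload 4.2 kg.
Tool frame: the origin (TCP) lies where the fingers leave the gripper's body, on its centre line; the fingertips stand 70 mm ahead of it and the grasp point (between the pads) lies 51 mm ahead of it (arm.tcp_to_grasp is the distance from the TCP to the grasp point, in m); z points along the fingers, x is the direction in which the jaws open and shut, and the axes are right-handed (so a half turn about z gives the same grasp; the last joint's range is limited). The gripper opens to 87 mm and grips with 3 to 60 N. Pads are 19 mm wide; open, the fingers measure 117 mm over their backs; the gripper's body (75 mm by 190 mm) begins 51 mm behind the grasp point.
Start: joints at [0.259, 0.385, 0.008, 0, -1.194, -0.259], TCP at [0.625, 0, 0.292] pointing down, gripper open.
Joint ranges: [-3.14, 3.14], [-1.21, 2.06], [-1.07, 1.41], [-3.16, 2.05], [-2.99, -0.16], [-3.1, 3.1]. Speed limits (rad/s): [2.79, 2.79, 3.14, 3.14, 3.14, 3.14].

INTERFACE

Orientations are given as a rotation vector (axis times angle).
In Python, from cell import arm gives the robot as it stands. The module is installed in compiled form; this text tells all that it offers.
- The arm moves only by the tool drive_tool, never from a script. Its argument "moves" is a list of rows, each a list of 4 numbers: the shift along the world's x, y, z in mm, then the turn about the world's z in degrees. A call has 1 to 10 rows; each row shifts and turns the pose as measured when the row begins; what a row does not reach is not made up. A row lasts 1/8 s, in which the tool goes at most 62.5 mm and 10.7 degrees, less where a joint would pass 70% of its speed; a pose out of reach is approached as far as the arm can. A call with a gripper value outside its range is refused whole. "claw" is the finger opening in mm, from 0 to 87, set as the call begins (left out, the last holds). The fingers move at their own pace and stop on an object; "squeeze" is the grip in N (left out, the last holds). Time passes only in rows, so rows that do not move let the fingers close. It gives the time, the measured TCP pose, the force and the opening at its end, in the units of the state.
- arm.read_state(): the state, without advancing time (a new reading comes with each control period).
- arm.snapshot(name): name is "scene" or "side" or "wrist"; returns a dict with "pixels" (420x560x3 uint8, blue, green, red), "depth" (420x560 float32, m along the optical axis (not along the pixel's ray), 0 where there is no reading), "K" (3x3 intrinsics, pixels), "D" ([k1, k2, p1, p2, k3] as OpenCV has them; the pictures are not rectified), "extrinsics" (4x4, takes a point from world to camera coordinates). Camera axes: x right, y down, z forward; pixel columns grow to the right and rows downward; lengths in m; the calibration is good to about 2 mm. A picture is of the moment at which its call begins.
- arm.close_job(): hands the job in, once; it reports no verdict.
Trained networks look in a picture, given as the dict that the camera call returned (one of the last four; its "shot" number tells which), for a name from the list of things; names that differ only in an ending like _2 or _b are one class to them, and where a whole thing is asked for, a point or a joint stands for the part that bears it (a point fixed in the world has none). Each returns a list of dicts, best first, with "score" (0 to 1); they miss things now and then, are a little off and sometimes report something else, mostly with a low value. They report only what shows in the picture. A call takes as long as a camera call. They do not tell look-alikes from the thing itself.
- arm.recognise(name, picture): "position" ([x, y, z] in m, in world coordinates, good to about 4 mm: the middle of the surface that is visible of it).
- arm.mark_of(name, picture): "position" ([x, y, z] in m, in world coordinates, good to about 4 mm: a listed point, or the origin of a listed thing).
The state is a dict: "t": time; "joints": joint angles; "qvel": joint speeds; "joint_torque": joint torques, N m; "tool_pos": TCP position; "tcp_rot": TCP orientation; "ft_force": force on the tool from outside, world axes, zero at the start; "moment": the same for the moment, N m; "width": finger opening in m.
Only numpy, scipy, OpenCV 4.12 (cv2) and the standard library are available. Lean on these libraries where they do the work, as an engineer would, in place of code of your own. Each camera call takes 0.05 s, during which the arm holds its last target.

TASK

First check the rack loader's end switch by hand: with the fingertips gently swing its red-roller lever outward, away from the lane, until it clicks, not forcing it to its hard stop, and let it spring right back. Then pick up the rack of blue-capped tubes, turn it so that its tapered nose points to the white housing and its groove matches the rib, set it down flat in the open part of the lane, and slide it fully home against the buffer, where it holds the switch tripped. Keep the rack upright, do not drop it, and leave everything else on the bench where it is.

Things in the scene. Friction and masses are not known exactly. Their poses are not given: they have to be found in the camera images.
- track: Rack loader, fixed: a steel slide track 60 mm wide, 395 mm long, with a white housing (103 mm high) at its +y end. Origin on the bench below the lane's centre line. Own +y: the way a rack slides home; own +x: the switch's side, away from the robot; z up. Bed 45 mm above the bench. Two guide rails, 46 mm apart inside, from own y = -180 to +192 mm, lips 15 mm above the bed (60 above the bench).
- rib (a point): Key rib on the bed, 8 mm wide, 8 mm high, as long as the rails, its middle at the loader's own x = -8 mm. This point: on its top, 53 mm above the bench, at own y = -45 mm. Axes as the loader's.
- buffer (a point): Face of the black rubber end buffer in front of the housing, on the lane's centre line, own y = +190 mm of the loader, 79 mm above the bench. A rack fully home has its nose against it. Axes as the loader's.
- home (a point): Where the blue rack's centre is when fully home: loader's own x = 0, y = +115 mm, 80 mm above the bench. Axes as the loader's.
- entry (a point): Open part of the lane, a good place to set the rack down: the rack's centre goes here. Loader's own x = 0, y = -45 mm, 80 mm above the bench (rack flat on the bed). Axes as the loader's. With its centre at own y below +35 mm a rack is clear of the roller at rest.
- lever (a joint): Angle of the limit switch's lever, rad: 0 at rest, growing as the roller is pushed outward (loader's +x). Clicks at 0.30, hard stop at 0.75 (do not go over 0.70); a spring returns it to 0. Roller axis in the loader's own x, y: (14, 130) mm at rest, (25, 140) at 0.30, (32, 144) at 0.45, (39, 146) at 0.60. About 1.5 N at the roller to start, 3 to 4 N at 0.5 rad.
- roller_arm: Flat steel lever arm with its red roller, 12 mm wide, 50 mm from shaft to roller axis, trailing towards the housing. Origin on its upright shaft 60 mm above the bench, own +y along the arm to the roller, z up. It stands on the switch body (60 mm high) beyond the +x rail, loader's own x = 36 to 70, y = 22 to 114 mm. No part of lever or switch is higher than 80 mm.
- roller (a point): Middle of the red roller (22 mm diameter, upright axis), 73 mm above the bench, reaching from 66 to 80 mm. At rest it stands in the lane in a rack's way, its inner face 3 mm beyond the lane's centre line. Fingertips come down between it and the lane's near (-x) side, staying above the rail lips (60 mm), and push it outward (loader's +x).
- rack_center (a point): Middle (35 mm above the underside) of the white rack with five blue-capped tubes and a blue nose: 150 mm long (own y), 40 mm wide (own x), 70 mm high, caps to 88 mm, about 0.3 kg. Own +y points to the nose, z up. Flat sides: grasp across own x; tips kept 3 mm or more above this point pass over the switch lever. In the lane it has 3 mm of play each side.
- groove (a point): Groove along the whole underside of the blue rack, 14 mm wide, 10 mm deep, its middle at the rack's own x = -8 mm: it fits over the rib only with the nose towards the housing. This point: underside, half-way along. Axes as the rack's.
- rack_nose (a point): Tip of the blue rack's nose: own x = 0, y = +75 mm, 35 mm above its underside. Over its last 35 mm the rack's +x side tapers from 20 mm to 0; this swings the roller aside as the rack slides home. The lever then presses the rack sideways with about 3 N, hardly back.
- rack_grey_center (a point): Middle of another rack of the same shape with grey caps and a grey nose. Leave it where it is.
- bottle: Amber glass reagent bottle with a black cap, 86 mm diameter, 170 mm high; origin under its base. Leave it standing.
- dishes: Stack of three clear culture dishes, 90 mm diameter, 49 mm high; origin under its middle. Leave it.
- pipettor: White pipette controller lying on its side, 190 x 130 x 34 mm; origin under its barrel. Leave it.
- beaker: Glass beaker, 84 mm diameter, 110 mm high; origin under its base. Leave it.
Things that resemble listed ones, but are neither listed nor needed, are in the scene too. What is shaped like the part that bears rack_center but orange or yellow is not meant.

How it is judged:
By the outcome, as a careful person would: the job done as asked, in the order asked, and still so for the second after the job is handed in, with the robot touching nothing.
It also fails if it takes over 64 s, if anything falls off the work surface, if the arm or the gripper's body presses on something with over 40 N, if the wrist force passes 120 N, or if a joint passes its speed limit or range.

## Working session

There is one attempt and no reset: what is moved stays moved. The work goes in short steps, Python scripts to look and compute and a tool call to move; the robot and the scene stay as the last step left them, time stands still between calls to the robot, and variables do not carry over. Pictures are saved under pics/ and viewed, and the job is handed in when it is done.

Besides the shell and the picture viewer there is one more tool, called after "Emit:" by a JSON object that holds its "fn" and its "kwargs", one argument or row to a line. drive_tool: Moves the arm, as the interface text tells. Its arguments: {"type":"object","properties":{"moves":{"type":"array"},"claw":{"type":"number"},"squeeze":{"type":"number"}},"required":["moves"]}

```bash
mkdir -p pics
cat > h.py <<'E'
import numpy as np, cv2
from cell import arm
def shot(n,fn):
    s=arm.snapshot(n); cv2.imwrite('pics/'+fn,s['pixels']); return s
def w(s,u,v,d=None):
    if d is None:
        d=s['depth'][int(v)-1:int(v)+2,int(u)-1:int(u)+2]; d=np.median(d[d>0])
    p=cv2.undistortPoints(np.array([[[u,v]]],float),np.array(s['K']),np.array(s['D']))[0,0]
    c=np.array([p[0]*d,p[1]*d,d,1]); return (np.linalg.inv(s['extrinsics'])@c)[:3]
def px(s,P):
    E=np.array(s['extrinsics']); r=cv2.Rodrigues(E[:3,:3])[0]
    return cv2.projectPoints(np.array(P,float).reshape(-1,1,3),r,E[:3,3],np.array(s['K']),np.array(s['D']))[0][:,0]
E
python3 - <<'E'
from h import *
np.set_printoptions(precision=4,suppress=True)
for n in ['scene','side']:
    s=shot(n,n+'0.png')
    for k in ['track','rib','buffer','home','entry','roller','roller_arm','rack_center','rack_nose','rack_grey_center','groove']:
        try: r=arm.mark_of(k,s)
        except Exception as e: print(k,e);continue
        print(n,k,[(np.round(x['position'],4).tolist(),round(x['score'],2),px(s,x['position'])[0].astype(int).tolist()) for x in r[:4]])
print(arm.read_state())
E
```

```text
scene track [([0.6182, 0.0044, 0.0013], 0.91, [302, 241])]
scene rib [([0.6032, -0.0422, 0.0531], 0.98, [289, 231])]
scene buffer [([0.6131, 0.1913, 0.0782], 0.63, [354, 217])]
scene home [([0.6133, 0.1169, 0.0805], 0.97, [334, 220])]
scene entry [([0.6147, -0.0432, 0.0782], 0.56, [290, 229]), ([0.4234, -0.404, 0.0034], 0.27, [182, 220])]
scene roller [([0.6247, 0.1341, 0.0784], 0.64, [340, 222])]
scene roller_arm [([0.6663, 0.1023, 0.0584], 0.66, [334, 236])]
scene rack_center [([0.2152, -0.2866, 0.0359], 0.94, [205, 172]), ([0.3632, -0.6319, 0.0381], 0.94, [117, 212]), ([0.429, -0.1762, 0.0311], 0.76, [242, 206]), ([0.8535, 0.0067, 0.0365], 0.64, [325, 290])]
scene rack_nose [([0.2906, -0.6234, 0.0358], 0.91, [120, 199]), ([0.1946, -0.2145, 0.0312], 0.85, [222, 167]), ([0.5012, -0.1452, 0.0349], 0.84, [254, 218]), ([0.8965, 0.0634, 0.0333], 0.63, [346, 299])]
scene rack_grey_center [([0.4406, 0.0871, 0.0382], 0.66, [310, 196])]
scene groove [([0.4268, -0.1701, 0.0006], 0.88, [244, 211]), ([0.8526, 0.012, 0.0012], 0.82, [325, 296]), ([0.2087, -0.2869, 0.0029], 0.8, [205, 177]), ([0.
[... 960 characters left out ...]
.0359], 0.5, [239, 187])]
side rack_grey_center [([0.4378, 0.0864, 0.0377], 0.59, [237, 187]), ([0.6624, 0.1016, 0.0617], 0.55, [300, 156])]
side groove [([0.4249, -0.172, -0.0008], 0.98, [267, 259]), ([0.2081, -0.2894, 0.0007], 0.77, [207, 327])]
{'t': 1.2, 'joints': array([ 0.2586,  0.3847,  0.0079, -0.    , -1.194 , -0.2586]), 'qvel': array([-0.0005, -0.0014, -0.0008,  0.0012, -0.0004, -0.0006]), 'joint_torque': array([  0.0001, -39.0484,  18.7618,   4.2245,   0.0154,  -0.    ]), 'tool_pos': array([0.625 , 0.    , 0.2923]), 'tcp_rot': array([0.    , 3.1416, 0.    ]), 'ft_force': array([-0.5395, -0.4272,  0.1955]), 'moment': array([-0.0067,  0.0374, -0.0815]), 'width': 0.08723770726644321}
```

```bash
python3 -c "
import cv2
for n in ['scene','side']:
    i=cv2.imread(f'pics/{n}0.png'); cv2.imwrite(f'pics/{n}0b.png',cv2.resize(i[130:340,90:410],None,fx=2.5,fy=2.5,interpolation=cv2.INTER_CUBIC)[:600])"
```

```text
(no output)
```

View pics/scene0b.png

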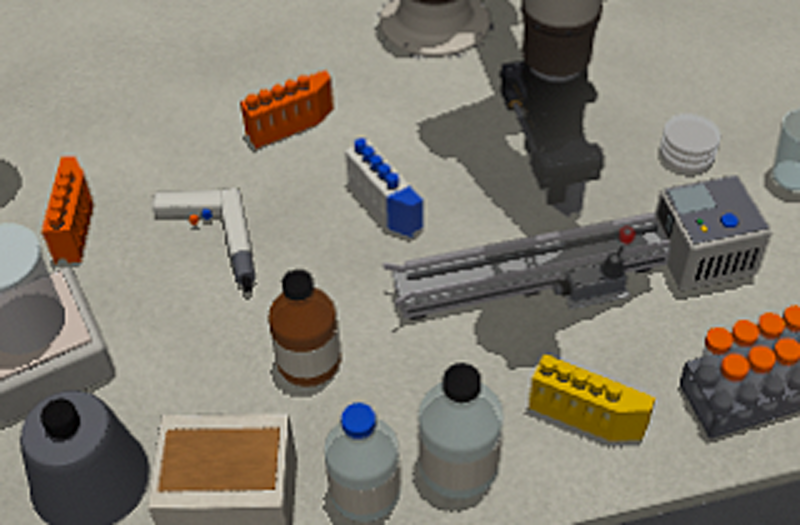

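View pics/side0b.png

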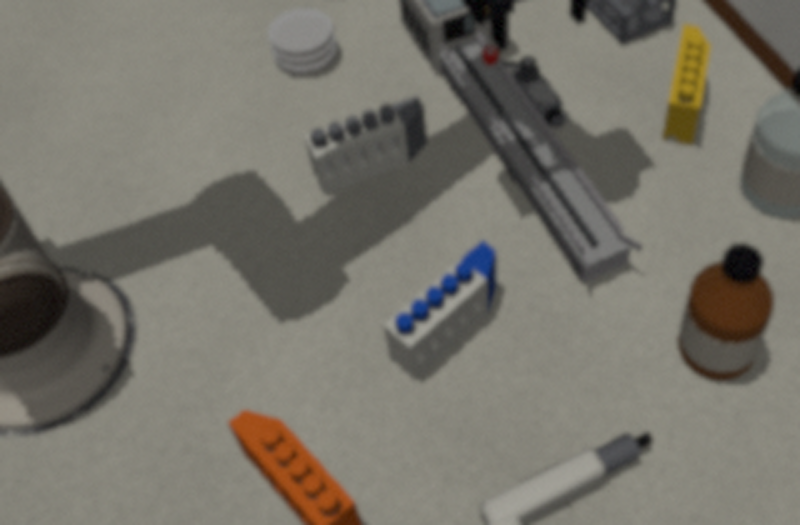

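The scene view shows the blue rack at crop (385,190), its nose to the lower right. The loader has its housing at (715,235) and the red roller at (627,235). In the side view the grey rack is at (365,145), clear of both. I'll refine the loader pose with the wrist camera.

Run:
```python
from h import *
s=shot('wrist','w0.png')
for k in ['track','rib','buffer','home','entry','roller','roller_arm','rack_center','rack_nose','groove']:
    r=arm.mark_of(k,s)
    print(k,[(np.round(x['position'],4).tolist(),round(x['score'],2),px(s,x['position'])[0].astype(int).tolist()) for x in r[:3]])
```

```text
track [([0.6156, 0.0029, 0.0037], 0.83, [284, 180])]
rib [([0.6091, -0.0443, 0.0513], 0.7, [293, 137])]
buffer []
home [([0.6151, 0.1161, 0.078], 0.65, [286, 315])]
entry [([0.6152, -0.0403, 0.0808], 0.73, [287, 145])]
roller [([0.6241, 0.1343, 0.0678], 0.61, [276, 326])]
roller_arm []
rack_center [([0.8541, 0.0073, 0.0403], 0.9, [34, 191])]
rack_nose [([0.5007, -0.1473, 0.0334], 0.77, [420, 14])]
groove [([0.8468, 0.0112, -0.0003], 0.72, [66, 187])]
```

View pics/w0.png

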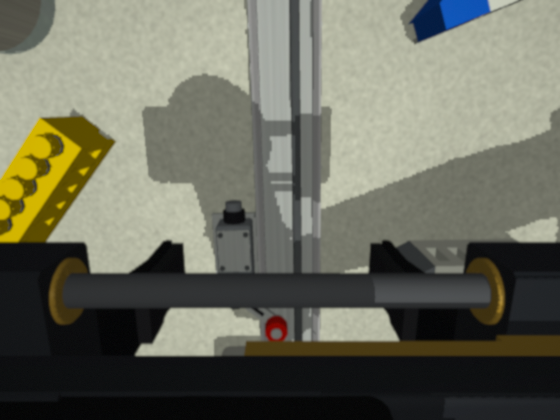

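The wrist view shows the lane vertical (cols 250–320, rib near col 296) and the roller at (276,328). I'll fit the rail edges to get the lane's yaw and centre line.

Run:
```python
from h import *
s=arm.snapshot('wrist')
E=np.linalg.inv(s['extrinsics'])
h,wd=s['depth'].shape
u,v=np.meshgrid(np.arange(wd),np.arange(h))
p=cv2.undistortPoints(np.stack([u,v],-1).reshape(-1,1,2).astype(float),np.array(s['K']),np.array(s['D']))[:,0]
d=s['depth'].ravel()
W=(np.c_[p*d[:,None],d]@E[:3,:3].T+E[:3,3])
W=W[(d>0)]
m=(abs(W[:,0]-.615)<.05)&(W[:,2]<.09)&(W[:,2]>.03)
W=W[m]
print(len(W))
# slices along y
C=[]
for y in np.arange(-.19,.13,.02):
    q=W[(abs(W[:,1]-y)<.004)]
    if len(q)<20: continue
    bed=q[abs(q[:,2]-.045)<.003]; lip=q[abs(q[:,2]-.060)<.003]
    r=q[(abs(q[:,2]-.053)<.003)]
    a=lip[lip[:,0]<.615][:,0]; b=lip[lip[:,0]>.615][:,0]
    f=lambda z:(len(z),np.round([z.min(),z.max()],4).tolist()) if len(z) else 0
    print(round(y,3),'near',f(a),'far',f(b),'rib',f(r[abs(r[:,0]-.605)<.012][:,0]))
# roller
q=W[(W[:,2]>.07)&(W[:,1]>.1)]
print('roller',q.mean(0),q.min(0),q.max(0),len(q))
```

```text
22051
-0.15 near (42, [0.5888, 0.5927]) far (41, [0.6429, 0.6469]) rib (140, [0.5932, 0.6134])
-0.13 near (48, [0.588, 0.5923]) far (45, [0.6417, 0.6465]) rib (127, [0.5934, 0.6131])
-0.11 near (35, [0.5883, 0.5918]) far (38, [0.6419, 0.646]) rib (111, [0.593, 0.6129])
-0.09 near (30, [0.5877, 0.5904]) far (39, [0.6414, 0.6455]) rib (100, [0.5931, 0.6119])
-0.07 near (41, [0.587, 0.5913]) far (37, [0.6408, 0.645]) rib (88, [0.6046, 0.6117])
-0.05 near (37, [0.5864, 0.59]) far (36, [0.6403, 0.6446]) rib (82, [0.6034, 0.6114])
-0.03 near (32, [0.5859, 0.5893]) far (31, [0.6404, 0.6439]) rib (80, [0.6031, 0.6104])
-0.01 near (32, [0.5853, 0.5889]) far (37, [0.6398, 0.6434]) rib (78, [0.6027, 0.6102])
0.01 near (35, [0.5846, 0.5885]) far (32, [0.6391, 0.6428]) rib (67, [0.6024, 0.6091])
0.03 near (31, [0.5841, 0.5878]) far (31, [0.6393, 0.6422]) rib (64, [0.6021, 0.6088])
0.05 near (23, [0.5844, 0.5881]) far (25, [0.6387, 0.6415]) rib (69, [0.6008, 0.6086])
0.07 near (25, [0.5838, 0.5869]) far (25, [0.6379, 0.6408]) rib (67, [0.6005, 0.6083])
0.09 near 0 far 0 rib 0
roller [0.6252092  0.13075033 0.07811296] [0.61411145 0.11068283 0.07009135] [0.6649231  0.14266756 0.08174619] 462
```

Emit:
{"fn": "drive_tool", "kwargs": {
  "moves": [
    [-12,46,-20,1.4],
    [-12,46,-20,0],
    [-10,46,-20,0],
    [0,0,-20,0],
    [0,0,0,0],
    [0,0,0,0]
  ],
  "claw": 0
}}

```text
t: 2.55
tool_pos: [0.591, 0.1416, 0.212]
tcp_rot: [-0.038, 3.137, 0.001]
ft_force: [0.1, -0.5, -0.3]
width: 0.0351
```

Emit:
{"fn": "drive_tool", "kwargs": {
  "moves": [
    [0,-3,-20,0],
    [0,0,-20,0],
    [0,0,-15,0],
    [0,0,0,0],
    [0,0,0,0]
  ]
}}

```text
t: 3.18
tool_pos: [0.5945, 0.137, 0.1611]
tcp_rot: [-0.033, 3.127, 0.006]
ft_force: [0.8, 0.4, 0.1]
width: 0.0004
```

Run:
```python
from h import *
for n in ['wrist','side']:
    s=shot(n,n+'1.png')
    i=s['pixels'] if n=='wrist' else cv2.resize(s['pixels'][90:230,200:380],None,fx=4,fy=4)
    cv2.imwrite(f'pics/{n}1b.png',i)
```

```text
(no output)
```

View pics/wrist1b.png

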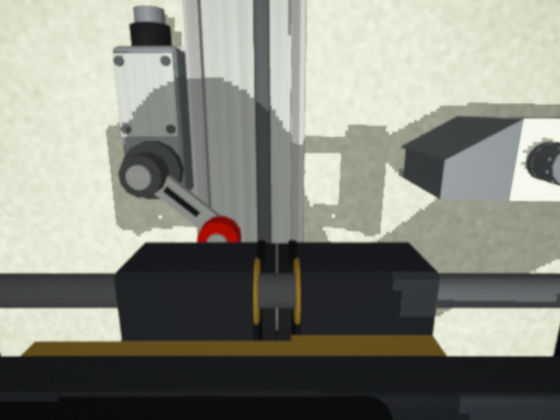

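View pics/side1b.png

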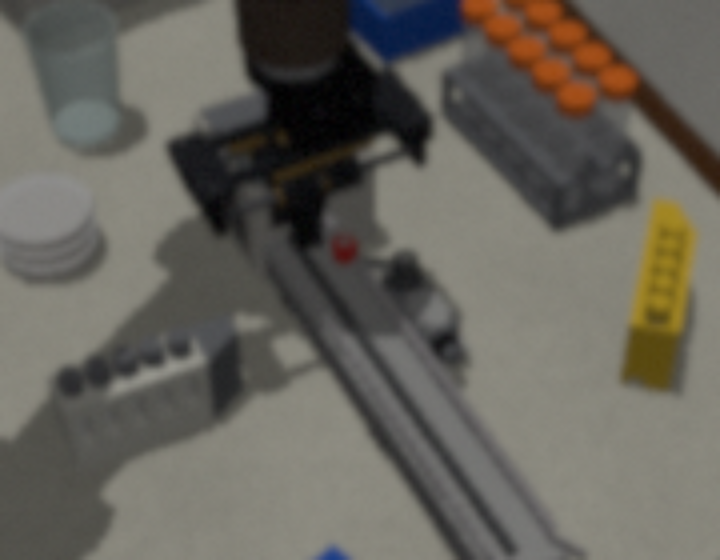

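The fingers are closed to the near side of the roller, which is red at wrist (219,235). I'll lower to roller height.

Emit:
{"fn": "drive_tool", "kwargs": {
  "moves": [
    [-4,1,-12,0],
    [0,0,-8,0],
    [0,0,-4,0],
    [0,0,0,0],
    [0,0,0,0]
  ]
}}

```text
t: 3.9
tool_pos: [0.59, 0.1384, 0.1359]
tcp_rot: [-0.033, 3.126, 0.007]
ft_force: [-0.6, -0.4, 0.2]
width: 0.0002
```

Emit:
{"fn": "drive_tool", "kwargs": {
  "moves": [
    [6,2,0,0],
    [4,0,0,0],
    [3,0,0,0],
    [0,0,0,0],
    [0,0,0,0]
  ]
}}

```text
t: 4.53
tool_pos: [0.6043, 0.1407, 0.1364]
tcp_rot: [-0.033, 3.125, 0.007]
ft_force: [0.3, -0.1, 0.5]
width: 0.0006
```

```bash
cat > look.py <<'E'
from h import *
import sys
k=sys.argv[1]
a=arm.snapshot('wrist')['pixels'][60:320,60:340]
s=arm.snapshot('scene'); c=px(s,[.625,.135,.08])[0].astype(int)
b=s['pixels'][c[1]-35:c[1]+35,c[0]-40:c[0]+40]
s=arm.snapshot('side'); c=px(s,[.625,.135,.08])[0].astype(int)
d=s['pixels'][c[1]-35:c[1]+35,c[0]-40:c[0]+40]
f=lambda i:cv2.resize(i,(399,299),interpolation=cv2.INTER_CUBIC)
cv2.imwrite(f'pics/{k}.png',np.vstack([np.hstack([f(a),f(b)]),np.hstack([f(d),f(d)*0])]))
print(arm.read_state()['ft_force'],arm.read_state()['tool_pos'])
E
python3 look.py l2
```

```text
[-0.31977393  0.15963699 -0.01029341] [0.60424095 0.14069374 0.13636377]
```

View pics/l2.png

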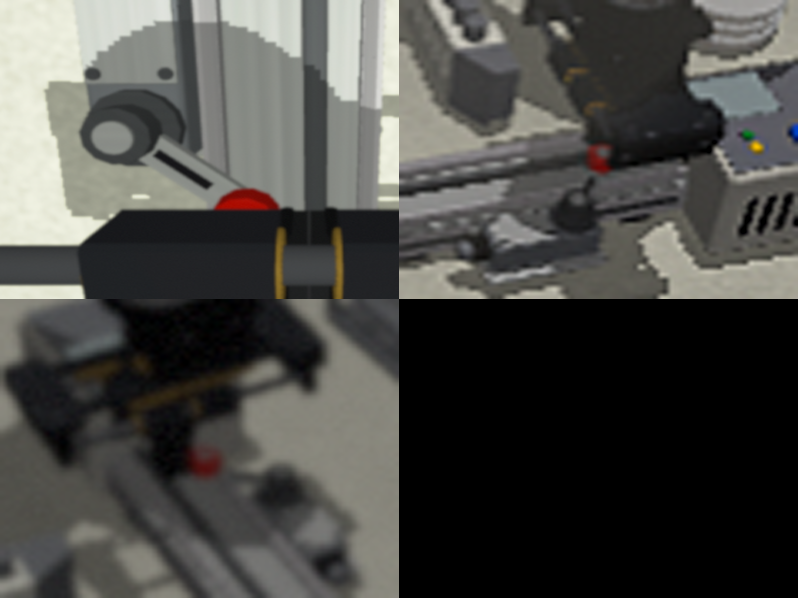

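The roller is still at rest, just right of the fingers in the side view, and no force shows yet. I'll advance in small steps.

Emit:
{"fn": "drive_tool", "kwargs": {
  "moves": [
    [3,0,0,0],
    [0,0,0,0],
    [0,0,0,0]
  ]
}}

```text
t: 5.05
tool_pos: [0.6047, 0.1406, 0.1359]
tcp_rot: [-0.032, 3.132, 0.006]
ft_force: [-0.3, -0.6, 0.2]
width: 0.0006
```

Emit:
{"fn": "drive_tool", "kwargs": {
  "moves": [
    [3,0,0,0],
    [0,0,0,0],
    [0,0,0,0]
  ]
}}

```text
t: 5.42
tool_pos: [0.6054, 0.1406, 0.1355]
tcp_rot: [-0.031, 3.138, 0.004]
ft_force: [-2.7, 0.4, 0.8]
width: 0.0005
```

Emit:
{"fn": "drive_tool", "kwargs": {
  "moves": [
    [4,1,0,0],
    [3,0,0,0],
    [0,0,0,0],
    [0,0,0,0]
  ]
}}

```text
t: 5.92
tool_pos: [0.6083, 0.1424, 0.1347]
tcp_rot: [0.029, -3.134, -0.004]
ft_force: [-2.3, -0.3, 1.3]
width: 0.0004
```

```bash
python3 look.py l3
```

```text
[-3.27096233  0.8754009   1.28111056] [0.60828557 0.142378   0.13475204]
```

View pics/l3.png

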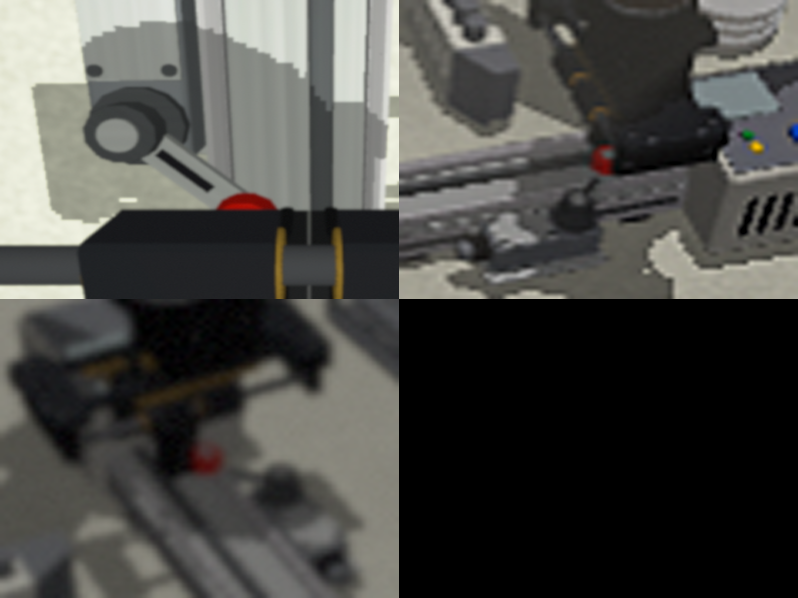

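Emit:
{"fn": "drive_tool", "kwargs": {
  "moves": [
    [5,1,1.5,0],
    [4,0,0.5,0],
    [0,0,0,0],
    [0,0,0,0]
  ]
}}

```text
t: 6.58
tool_pos: [0.6114, 0.1448, 0.1345]
tcp_rot: [0.025, -3.118, -0.005]
ft_force: [-3.5, -0.1, 1.6]
width: 0.0004
```

```bash
python3 look.py l4
```

```text
[-4.09424823  1.41347724  0.75180835] [0.61135436 0.14467101 0.13450075]
```

View pics/l4.png

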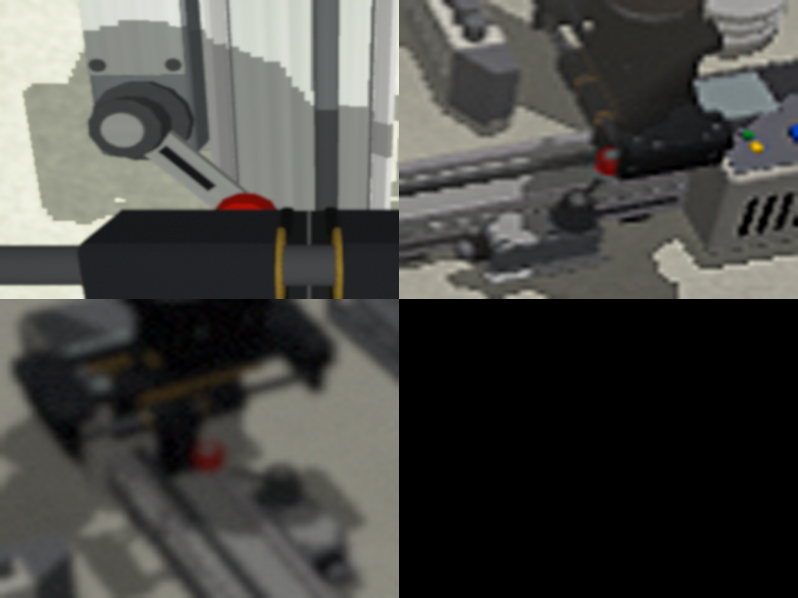

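```bash
cat > lev.py <<'E'
from h import *
o=np.array([.6141,.003]); ang=np.deg2rad(1.44); ex=np.array([np.cos(ang),np.sin(ang)]); ey=np.array([-ex[1],ex[0]])
def own(P): d=np.array(P)[...,:2]-o; return np.stack([d@ex,d@ey],-1)*1000
def red(n):
    s=arm.snapshot(n); i=s['pixels'].astype(int)
    m=(i[...,2]>110)&(i[...,1]<60)&(i[...,0]<60)
    c=px(s,[.63,.14,.075])[0]
    v,u=np.nonzero(m); k=(abs(u-c[0])<60)&(abs(v-c[1])<60); u,v=u[k],v[k]
    if len(u)==0: print(n,'none'); return
    P=np.array([w(s,a,b,s['depth'][b,a]) for a,b in zip(u,v) if s['depth'][b,a]>0])
    q=own(P); 
    print(n,len(P),'own mean',q.mean(0).round(1),'min',q.min(0).round(1),'max',q.max(0).round(1),'z',P[:,2].mean().round(4), 'ctr px',u.mean(),v.mean(), 'ray@73', end=' ')
    # centre by fitting visible points
    lo,hi=np.percentile(q,3,axis=0),np.percentile(q,97,axis=0); print(lo.round(1),hi.round(1))
from scipy.spatial.transform import Rotation as R
def main():
    for n in ['scene','side','wrist']: red(n)
    st=arm.read_state(); tz=R.from_rotvec(st['tcp_rot']).as_matrix()[:,2]
    tip=st['tool_pos']+.07*tz
    print('tip own',own(tip).round(1),'z',tip[2].round(4),'F',st['ft_force'].round(1),'t',st['t'])
main()
E
python3 lev.py
```

```text
scene 55 own mean [265.  176.6] min [ 24.  122.7] max [303.9 230.9] z 0.1242 ctr px 385.8363636363636 269.56363636363636 ray@73 [156.4 138.3] [303.7 224.1]
side 35 own mean [328.6 343.6] min [222.2 142.1] max [ 979.1 1257.6] z 0.0308 ctr px 333.2 100.51428571428572 ray@73 [222.9 147.9] [ 972.2 1214.6]
wrist 390 own mean [ 17.5 125.3] min [  9.5 123.5] max [ 25.6 128.3] z 0.0752 ctr px 231.60714285714286 235.58163265306123 ray@73 [ 10.7 123.9] [ 24.4 127.3]
tip own [ -0.8 141.9] z 0.0645 F [-3.2  0.5  1. ] t 6.875
```

The wrist view puts the roller axis at own (17.5, ~134), which is about 0.12 rad. It needs about 11 mm more.

Emit:
{"fn": "drive_tool", "kwargs": {
  "moves": [
    [6,0,2,0],
    [5,0,1,0],
    [4,0,0,0],
    [0,0,0,0],
    [0,0,0,0]
  ]
}}

```text
t: 7.5
tool_pos: [0.6175, 0.1477, 0.134]
tcp_rot: [0.02, -3.096, -0.008]
ft_force: [-3.2, 0.8, -0.2]
width: 0.0005
```

```bash
python3 lev.py|tail -2
```

```text
wrist 277 own mean [ 22.6 128.8] min [ 14.8 127.4] max [ 30.6 131.8] z 0.0741 ctr px 231.27797833935017 236.5451263537906 ray@73 [ 16.4 127.8] [ 29.1 130.8]
tip own [  3.8 145. ] z 0.0641 F [-3.1  1.2  1.4] t 7.65
```

Emit:
{"fn": "drive_tool", "kwargs": {
  "moves": [
    [6,-1,3,0],
    [5,-1,2,0],
    [3,0,1,0],
    [0,0,0,0],
    [0,0,0,0]
  ]
}}

```text
t: 8.28
tool_pos: [0.626, 0.1471, 0.1365]
tcp_rot: [0.016, -3.081, -0.011]
ft_force: [-3.2, 0.4, 0.3]
width: 0.0007
```

```bash
python3 lev.py|tail -2
```

```text
wrist 7 own mean [ 30.1 132.3] min [ 28.8 132. ] max [ 31.5 132.5] z 0.0689 ctr px 233.0 240.0 ray@73 [ 28.9 132.1] [ 31.4 132.5]
tip own [ 11.4 144.3] z 0.0667 F [-4.   1.6  1.1] t 8.425
```

The axis is at own x≈30 and its front at y≈132, so y≈143. That is about 0.40 rad, past the click and well short of 0.70. I'll release it.

Emit:
{"fn": "drive_tool", "kwargs": {
  "moves": [
    [-15,0,1,0],
    [-15,0,1,0],
    [-8,0,2,0],
    [0,0,0,0]
  ]
}}

```text
t: 8.93
tool_pos: [0.5903, 0.147, 0.1419]
tcp_rot: [0.017, -3.091, -0.014]
ft_force: [0.9, 0.7, 0.7]
width: 0.0005
```

```bash
python3 lev.py; python3 look.py l6
```

```text
scene 53 own mean [269.1 179.8] min [ 25.3 132. ] max [305.7 233.2] z 0.1251 ctr px 387.3018867924528 270.1698113207547 ray@73 [236.7 142.4] [305.  228.2]
side 31 own mean [317.7 332.6] min [221.9 146.7] max [ 971.4 1246.8] z 0.0463 ctr px 332.9375 99.1875 ray@73 [223.5 148. ] [ 966.6 1206.7]
wrist 1003 own mean [ 12.5 124.3] min [  3.  118.9] max [ 23.6 132.4] z 0.0779 ctr px 191.77403369672945 224.7571853320119 ray@73 [  4.  119.4] [ 22.3 131. ]
tip own [-23.4 145.2] z 0.0715 F [-0.2 -0.1  0.1] t 9.075
[-1.1576091  -0.14556227 -0.21264726] [0.59044981 0.14684118 0.14105629]
```

View pics/l6.png

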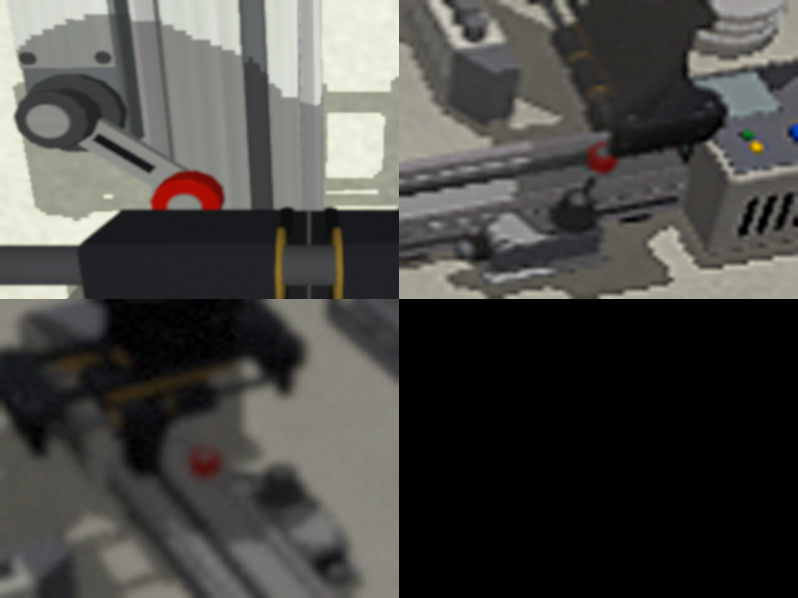

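The roller is back at rest at own (13,130), with the fingers clear. Next I'll go above the blue rack, opening and turning on the way.

Emit:
{"fn": "drive_tool", "kwargs": {
  "moves": [
    [0,0,40,0],
    [-15,-30,40,-9],
    [-22,-45,30,-9],
    [-22,-45,0,-9],
    [-22,-45,0,-9],
    [-22,-45,0,-9],
    [-22,-45,0,-9],
    [-22,-45,0,-9],
    [-10,-18,0,-5],
    [0,0,0,0]
  ],
  "claw": 87
}}

```text
t: 10.48
tool_pos: [0.4296, -0.1801, 0.2539]
tcp_rot: [-1.774, -2.551, -0.061]
ft_force: [0.1, 0.2, -0.6]
width: 0.0853
```

Run:
```python
from h import *
s=shot('wrist','w7.png')
st=arm.read_state();print(st['tool_pos'],st['tcp_rot'])
from scipy.spatial.transform import Rotation as R
print(R.from_rotvec(st['tcp_rot']).as_matrix().round(3))
for k in ['rack_center','rack_nose','groove']:
    r=arm.mark_of(k,s)
    print(k,[(np.round(x['position'],4).tolist(),round(x['score'],2),px(s,x['position'])[0].astype(int).tolist()) for x in r[:3]])
```

```text
[ 0.43010935 -0.17955278  0.25394236] [-1.77181198 -2.55243033 -0.0611142 ]
[[-0.35   0.937 -0.005]
 [ 0.936  0.349  0.052]
 [ 0.05   0.013 -0.999]]
rack_center []
rack_nose []
groove []
```

View pics/w7.png

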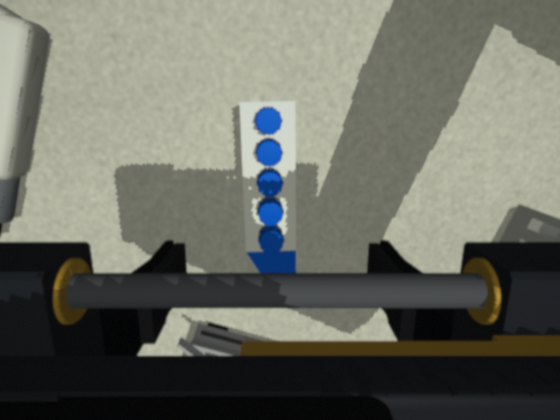

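The wrist view shows the rack at (268,180), nose down, well centred. But pushing the lever left the tool tilted about 3°. I'll see how vertical moves change the tilt before grasping.

Emit:
{"fn": "drive_tool", "kwargs": {
  "moves": [
    [0,0,-20,0],
    [0,0,-20,0],
    [0,0,-20,0],
    [0,0,0,0],
    [0,0,0,0]
  ]
}}

```text
t: 11.3
tool_pos: [0.4346, -0.1748, 0.1933]
tcp_rot: [-1.756, -2.566, -0.062]
ft_force: [-0.7, -0.4, 1.0]
width: 0.0868
```

```bash
cat > tilt.py <<'E'
from cell import arm
import numpy as np
from scipy.spatial.transform import Rotation as R
st=arm.read_state(); M=R.from_rotvec(st['tcp_rot']).as_matrix()
az=np.arctan2(st['tool_pos'][1],st['tool_pos'][0]); r=np.array([np.cos(az),np.sin(az),0]); l=np.array([-r[1],r[0],0])
print('t',st['t'],'pos',st['tool_pos'].round(4),'yaw x',np.rad2deg(np.arctan2(M[1,0],M[0,0])).round(1),'tilt mrad: radial',(1000*r@M[:,2]).round(1),'lat',(1000*l@M[:,2]).round(1),'along jaw',(1000*-M[2,0]).round(1),'along tool y',(-1000*M[2,1]).round(1),'J',st['joints'].round(3),'tip',(st['tool_pos']+.07*M[:,2]).round(4),'F',st['ft_force'].round(1),'w',st['width'])
E
python3 tilt.py
```

```text
t 11.3 pos [ 0.4346 -0.1748  0.1933] yaw x 111.2 tilt mrad: radial -21.9 lat 46.0 along jaw -48.5 along tool y -15.5 J [-0.062  0.234 -0.468 -0.066 -0.876 -1.096] tip [ 0.4344 -0.1712  0.1234] F [-0.7 -0.4  1. ] w 0.0868272688863343
```

Emit:
{"fn": "drive_tool", "kwargs": {
  "moves": [
    [0,0,20,0],
    [0,0,20,0],
    [0,0,20,0],
    [0,0,0,0],
    [0,0,0,0]
  ]
}}

```text
t: 11.92
tool_pos: [0.4362, -0.1738, 0.2582]
tcp_rot: [-1.755, -2.574, -0.067]
ft_force: [-0.4, 0.8, 0.4]
width: 0.0871
```

```bash
python3 tilt.py
```

```text
t 11.925 pos [ 0.4362 -0.1738  0.2582] yaw x 111.4 tilt mrad: radial -15.9 lat 47.5 along jaw -45.6 along tool y -20.9 J [-0.059  0.157 -0.381 -0.058 -1.034 -1.108] tip [ 0.4364 -0.1703  0.1883] F [-0.4  0.8  0.4] w 0.0870890383498277
```

Run:
```python
from h import *
s=arm.snapshot('side')
for k in ['bottle','pipettor','dishes','beaker','rack_grey_center']:
    r=arm.mark_of(k,s); print(k,[(np.round(x['position'],3).tolist(),round(x['score'],2)) for x in r[:2]])
s=shot('scene','s8.png')
for k in ['bottle','pipettor','rack_grey_center','rack_center','rack_nose']:
    r=arm.mark_of(k,s); print(k,[(np.round(x['position'],3).tolist(),round(x['score'],2)) for x in r[:4]])
```

```text
bottle [([0.683, -0.327, -0.002], 0.92), ([0.423, -0.402, -0.001], 0.74)]
pipettor [([0.421, -0.404, -0.002], 0.92)]
dishes []
beaker [([0.505, 0.466, 0.002], 0.73), ([0.623, 0.132, 0.07], 0.32)]
rack_grey_center [([0.442, 0.088, 0.039], 0.69)]
bottle [([0.684, -0.331, -0.002], 0.78)]
pipettor []
rack_grey_center [([0.44, 0.087, 0.035], 0.69)]
rack_center [([0.856, 0.006, 0.04], 0.98), ([0.214, -0.286, 0.036], 0.95), ([0.364, -0.634, 0.038], 0.93), ([0.43, -0.175, 0.032], 0.69)]
rack_nose [([0.898, 0.062, 0.033], 0.8), ([0.289, -0.623, 0.038], 0.68), ([0.503, -0.145, 0.036], 0.59), ([0.197, -0.214, 0.034], 0.59)]
```

Emit:
{"fn": "drive_tool", "kwargs": {
  "moves": [
    [42,-37,0,0],
    [42,-37,-15,0],
    [40,-37,-25,0],
    [0,0,-40,0],
    [0,0,-40,0],
    [0,0,-30,0],
    [0,0,-15,0],
    [0,0,0,0]
  ]
}}

```text
t: 13.52
tool_pos: [0.5646, -0.2896, 0.088]
tcp_rot: [-1.755, -2.578, -0.067]
ft_force: [-0.0, 0.6, 0.0]
width: 0.0865
```

```bash
python3 tilt.py
```

```text
t 13.525 pos [ 0.5646 -0.2896  0.088 ] yaw x 111.5 tilt mrad: radial -17.0 lat 45.4 along jaw -42.8 along tool y -22.9 J [-0.238  0.606 -0.16  -0.066 -0.811 -0.911] tip [ 0.565  -0.2862  0.0181] F [-0.   0.6  0. ] w 0.08648684024019553
```

Emit:
{"fn": "drive_tool", "kwargs": {
  "moves": [
    [0,0,-8,0],
    [0,0,-4,0],
    [0,0,-3,0],
    [0,0,-2,0],
    [0,0,0,0]
  ]
}}

```text
t: 14.15
tool_pos: [0.5668, -0.2901, 0.0743]
tcp_rot: [-1.758, -2.585, -0.071]
ft_force: [0.2, -0.3, 1.2]
width: 0.0872
```

```bash
python3 tilt.py
```

```text
t 14.15 pos [ 0.5668 -0.2901  0.0743] yaw x 111.6 tilt mrad: radial -9.2 lat 46.6 along jaw -37.7 along tool y -28.9 J [-0.238  0.625 -0.168 -0.068 -0.777 -0.908] tip [ 0.5677 -0.2869  0.0044] F [ 0.2 -0.3  1.2] w 0.08720560079788198
```

Emit:
{"fn": "drive_tool", "kwargs": {
  "moves": [
    [0,0,-2,0],
    [0,0,-2,0],
    [0,0,-2,0],
    [0,0,-2,0]
  ]
}}

```text
t: 14.65
tool_pos: [0.567, -0.2902, 0.0718]
tcp_rot: [-1.756, -2.587, -0.069]
ft_force: [-3.7, 4.1, 9.8]
width: 0.0869
```

```bash
python3 tilt.py
```

```text
t 14.65 pos [ 0.567  -0.2902  0.0718] yaw x 111.7 tilt mrad: radial -8.4 lat 45.4 along jaw -36.2 along tool y -28.7 J [-0.238  0.628 -0.17  -0.066 -0.771 -0.907] tip [ 0.568  -0.2871  0.0019] F [-3.7  4.1  9.8] w 0.0868931685305807
```

Emit:
{"fn": "drive_tool", "kwargs": {
  "moves": [
    [0,0,-2,0],
    [0,0,-2,0],
    [0,0,-2,0],
    [0,0,-2,0],
    [0,0,-2,0],
    [0,0,-2,0]
  ]
}}

```text
t: 15.4
tool_pos: [0.5669, -0.29, 0.0717]
tcp_rot: [-1.753, -2.592, -0.066]
ft_force: [-3.1, 2.5, 9.4]
width: 0.0871
```

```bash
python3 tilt.py
```

```text
t 15.4 pos [ 0.5669 -0.29    0.0717] yaw x 111.9 tilt mrad: radial -6.6 lat 43.4 along jaw -33.5 along tool y -28.5 J [-0.236  0.627 -0.173 -0.063 -0.768 -0.908] tip [ 0.5678 -0.2871  0.0017] F [-3.1  2.5  9.4] w 0.08708279655244235
```

Emit:
{"fn": "drive_tool", "kwargs": {
  "moves": [
    [0,0,-4,0],
    [0,0,-5,0],
    [0,0,-5,0],
    [0,0,-5,0],
    [0,0,-5,0],
    [0,0,-5,0],
    [0,0,-5,0],
    [0,0,-5,0],
    [0,0,-5,0],
    [0,0,-5,0]
  ]
}}

```text
t: 16.65
tool_pos: [0.5663, -0.2895, 0.071]
tcp_rot: [-1.742, -2.609, -0.055]
ft_force: [-8.5, 6.5, 23.3]
width: 0.0872
```

```bash
python3 tilt.py
```

```text
t 16.65 pos [ 0.5663 -0.2895  0.071 ] yaw x 112.6 tilt mrad: radial 0.3 lat 35.3 along jaw -22.6 along tool y -27.0 J [-0.232  0.625 -0.185 -0.05  -0.753 -0.909] tip [ 0.5674 -0.2873  0.001 ] F [-8.5  6.5 23.3] w 0.08720909960071915
```

Emit:
{"fn": "drive_tool", "kwargs": {
  "moves": [
    [0,0,-5,0],
    [0,0,-5,0],
    [0,0,-5,0],
    [0,0,-5,0],
    [0,0,-5,0],
    [0,0,-5,0],
    [0,0,-5,0],
    [0,0,-5,0],
    [0,0,-5,0],
    [0,0,-5,0]
  ]
}}

```text
t: 17.9
tool_pos: [0.5655, -0.2889, 0.0705]
tcp_rot: [1.728, 2.616, 0.045]
ft_force: [-8.7, 6.7, 24.2]
width: 0.0868
```

Emit:
{"fn": "drive_tool", "kwargs": {
  "moves": [
    [0,0,-5,0],
    [0,0,-5,0],
    [0,0,-5,0],
    [0,0,-5,0],
    [0,0,-5,0],
    [0,0,-5,0]
  ]
}}

```text
t: 18.65
tool_pos: [0.5651, -0.2885, 0.0701]
tcp_rot: [1.719, 2.615, 0.039]
ft_force: [-8.5, 6.3, 24.3]
width: 0.0872
```

```bash
python3 tilt.py
```

```text
t 18.65 pos [ 0.5651 -0.2885  0.0701] yaw x 113.4 tilt mrad: radial 15.1 lat 23.5 along jaw -3.3 along tool y -27.7 J [-0.225  0.62  -0.207 -0.029 -0.723 -0.917] tip [ 5.668e-01 -2.875e-01  1.000e-04] F [-8.5  6.3 24.3] w 0.08721713943808575
```

The jaw axis is level now. I'll go back above the rack and measure it closely.

Emit:
{"fn": "drive_tool", "kwargs": {
  "moves": [
    [0,0,40,0],
    [0,0,50,0],
    [0,0,50,0],
    [-34,28,30,0],
    [-34,28,0,0],
    [-34,28,0,0],
    [-33,25,0,0],
    [0,0,0,0],
    [0,0,0,0]
  ]
}}

```text
t: 19.77
tool_pos: [0.4257, -0.1768, 0.2475]
tcp_rot: [1.716, 2.609, 0.044]
ft_force: [0.6, -0.4, -0.1]
width: 0.0867
```

```bash
python3 tilt.py
python3 - <<'E'
from h import *
s=shot('wrist','w9.png')
E=np.linalg.inv(s['extrinsics']); h,wd=s['depth'].shape
u,v=np.meshgrid(np.arange(wd),np.arange(h))
p=cv2.undistortPoints(np.stack([u,v],-1).reshape(-1,1,2).astype(float),np.array(s['K']),np.array(s['D']))[:,0]
d=s['depth'].ravel(); W=(np.c_[p*d[:,None],d]@E[:3,:3].T+E[:3,3])
m=(d>0)&(np.hypot(W[:,0]-.43,W[:,1]+.1755)<.1)&(W[:,2]>.066)&(W[:,2]<.074)
q=W[m]; print(len(q),q.mean(0))
r=cv2.minAreaRect((q[:,:2]*1000).astype(np.float32)); print(r)
m=(d>0)&(np.hypot(W[:,0]-.43,W[:,1]+.1755)<.1)&(W[:,2]>.08)&(W[:,2]<.095)
c=W[m]; print('caps',len(c),c.mean(0)); vv=np.linalg.svd(c[:,:2]-c[:,:2].mean(0))[2][0]; print(np.rad2deg(np.arctan2(vv[1],vv[0]))%180)
E
```

```text
t 19.775 pos [ 0.4257 -0.1768  0.2475] yaw x 113.4 tilt mrad: radial 23.6 lat 24.3 along jaw 0.0 along tool y -33.8 J [-0.048  0.137 -0.451 -0.018 -0.953 -1.105] tip [ 0.4279 -0.1759  0.1775] F [ 0.6 -0.4 -0.1] w 0.08673542474416399
6117 [ 0.4168546  -0.1796264   0.06916303]
((421.66741943359375, -177.999267578125), (133.71275329589844, 40.09880065917969), 21.395240783691406)
caps 2882 [ 0.40995627 -0.18261586  0.08660442]
21.379478111841934
```

View pics/w9.png

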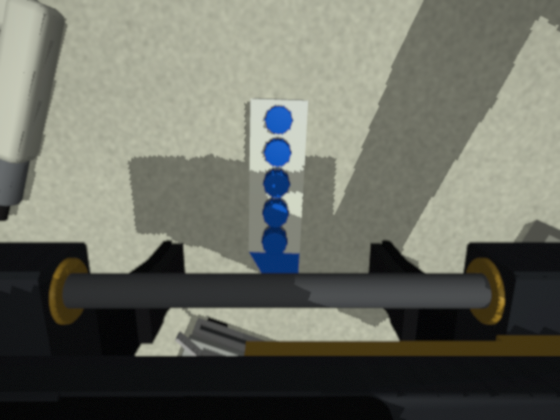

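The rack is at yaw 21.4°, centre (0.429,-0.175), seen at (277,180). I'm descending.

Emit:
{"fn": "drive_tool", "kwargs": {
  "moves": [
    [1,1,-30,-2],
    [0,0,-30,0],
    [0,0,-30,0],
    [0,0,-20,0],
    [0,0,-8,0],
    [0,0,0,0]
  ]
}}

```text
t: 20.58
tool_pos: [0.4328, -0.179, 0.1252]
tcp_rot: [1.766, 2.572, 0.044]
ft_force: [-0.4, 0.8, 0.4]
width: 0.0872
```

```bash
python3 tilt.py
```

```text
t 20.575 pos [ 0.4328 -0.179   0.1252] yaw x 111.1 tilt mrad: radial 27.4 lat 23.1 along jaw 2.1 along tool y -35.7 J [-0.051  0.319 -0.591 -0.021 -0.627 -1.135] tip [ 0.4352 -0.1783  0.0552] F [-0.4  0.8  0.4] w 0.0871618347596829
```

Emit:
{"fn": "drive_tool", "kwargs": {
  "moves": [
    [-3,2,-6,0],
    [-3,1,-5,0],
    [0,0,-2,0],
    [0,0,0,0]
  ]
}}

```text
t: 21.08
tool_pos: [0.4277, -0.1761, 0.1132]
tcp_rot: [1.763, 2.569, 0.047]
ft_force: [-0.6, -0.7, -0.3]
width: 0.0871
```

```bash
python3 tilt.py
```

```text
t 21.075 pos [ 0.4277 -0.1761  0.1132] yaw x 111.1 tilt mrad: radial 31.6 lat 24.3 along jaw 4.1 along tool y -39.6 J [-0.044  0.331 -0.619 -0.022 -0.583 -1.141] tip [ 0.4304 -0.1753  0.0432] F [-0.6 -0.7 -0.3] w 0.08707802936116237
```

Emit:
{"fn": "drive_tool", "kwargs": {
  "moves": [
    [0,0,0,0],
    [0,0,0,0],
    [0,0,0,0],
    [0,0,0,0],
    [0,0,0,0],
    [0,0,0,0]
  ],
  "claw": 30,
  "squeeze": 30
}}

```text
t: 21.82
tool_pos: [0.4283, -0.1761, 0.1138]
tcp_rot: [1.762, 2.567, 0.048]
ft_force: [0.4, -0.2, 0.4]
width: 0.0403
```

Emit:
{"fn": "drive_tool", "kwargs": {
  "moves": [
    [0,0,25,0],
    [0,0,40,0],
    [0,0,40,0],
    [20,14,5,10],
    [26,19,0,10],
    [26,19,0,10],
    [26,19,0,10],
    [26,19,0,10],
    [26,19,0,10],
    [20,14,0,10]
  ]
}}

```text
t: 23.08
tool_pos: [0.5913, -0.0484, 0.2159]
tcp_rot: [0.077, -3.121, -0.044]
ft_force: [-0.2, 0.0, -4.7]
width: 0.0398
```

Emit:
{"fn": "drive_tool", "kwargs": {
  "moves": [
    [10,6,0,0],
    [0,0,0,0]
  ]
}}

```text
t: 23.32
tool_pos: [0.6009, -0.0414, 0.2129]
tcp_rot: [0.071, -3.116, -0.045]
ft_force: [-1.0, -0.1, -4.5]
width: 0.0399
```

```bash
python3 tilt.py
cat > rk.py <<'E'
from h import *
import sys
o=np.array([.6141,.003]); ang=np.deg2rad(1.44); ex=np.array([np.cos(ang),np.sin(ang)]); ey=np.array([-ex[1],ex[0]])
s=shot('wrist',sys.argv[1]+'w.png')
E=np.linalg.inv(s['extrinsics']); h,wd=s['depth'].shape
u,v=np.meshgrid(np.arange(wd),np.arange(h))
p=cv2.undistortPoints(np.stack([u,v],-1).reshape(-1,1,2).astype(float),np.array(s['K']),np.array(s['D']))[:,0]
d=s['depth'].ravel(); W=(np.c_[p*d[:,None],d]@E[:3,:3].T+E[:3,3])
z0=float(sys.argv[2])  # expected rack top z
D=W[:,:2]-o; Q=np.c_[D@ex,D@ey,W[:,2]]*1000
px_=s['pixels'].reshape(-1,3).astype(int)
m=(d>0)&(abs(Q[:,0])<45)&(Q[:,1]<0 if z0>.116 and False else True)&(abs(Q[:,2]-z0*1000)<8)&(px_.max(1)>70)
q=Q[m]; A=np.c_[q[:,:2],np.ones(len(q))]; 
ctr=np.median(q[:,:2],0); q=q[abs(q[:,0]-ctr[0])<30]
A=np.c_[q[:,:2],np.ones(len(q))]; k=np.linalg.lstsq(A,q[:,2],rcond=None)[0]
print('top plane slopes x,y',k[:2].round(4),'n',len(q))
for y in np.arange(q[:,1].min()+3,q[:,1].max(),12):
    t=q[abs(q[:,1]-y)<3]; 
    if len(t)>5: print(round(y),t[:,0].min().round(1),t[:,0].max().round(1),((t[:,0].min()+t[:,0].max())/2).round(1),'z',np.median(t[:,2]).round(1))
print('tail y',q[:,1].min())
for n in ['scene','side']:
    s=arm.snapshot(n); c=px(s,[.615,0.03,.1])[0].astype(int)
    cv2.imwrite(f'pics/{sys.argv[1]}{n}.png',cv2.resize(s['pixels'][c[1]-75:c[1]+75,c[0]-100:c[0]+100],None,fx=3.9,fy=3.9,interpolation=cv2.INTER_CUBIC))
E
python3 rk.py a 0.18
```

```text
t 23.325 pos [ 0.6009 -0.0414  0.2129] yaw x -177.4 tilt mrad: radial -27.0 lat 26.5 along jaw -23.8 along tool y -29.4 J [ 0.186  0.422 -0.13  -0.038 -1.038 -0.121] tip [ 0.5992 -0.0394  0.143 ] F [-1.  -0.1 -4.5] w 0.03988279161189479
top plane slopes x,y [ 0.0013 -0.0108] n 9174
-110 -22.5 -6.3 -14.4 z 186.6
-98 -22.8 -6.1 -14.4 z 186.6
-86 -24.2 -6.4 -15.3 z 186.4
-74 -23.4 -7.0 -15.2 z 186.3
-62 -25.5 -5.8 -15.7 z 186.2
-38 -36.3 -6.3 -21.3 z 186.0
tail y -113.09540695702671
```

View pics/aw.png

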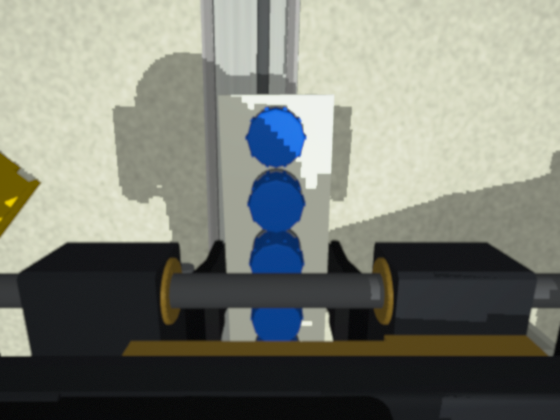

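View pics/ascene.png

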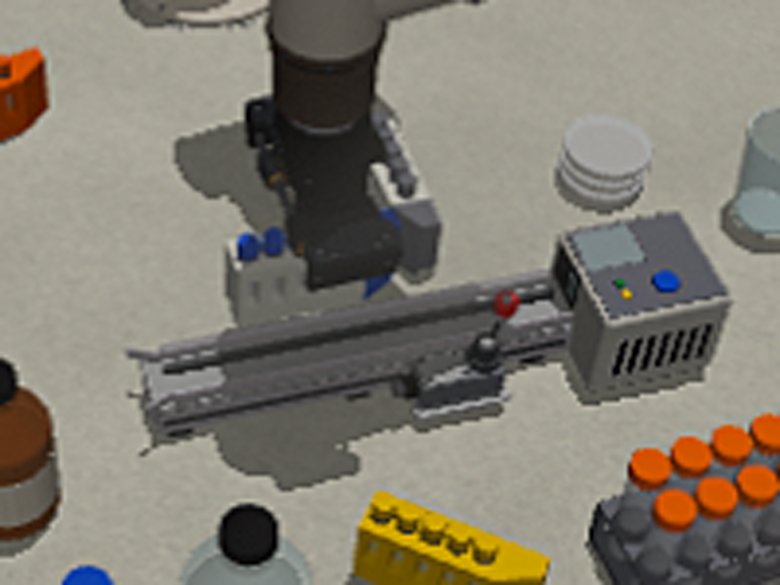

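```bash
sed -i 's/<8)&(px_.max(1)>70)/<float(sys.argv[3]))\&(px_.max(1)>70)\&(px_.max(1)-px_.min(1)<40)/' rk.py; python3 rk.py b 0.169 6; python3 tilt.py
```

```text
top plane slopes x,y [-0.0231 -0.0116] n 13443
-115 -35.2 5.0 -15.1 z 169.8
-103 -35.5 4.5 -15.5 z 169.6
-91 -35.8 4.4 -15.7 z 169.6
-79 -36.2 4.0 -16.1 z 169.3
-67 -36.4 3.8 -16.3 z 169.3
-55 -37.4 13.4 -12.0 z 169.0
-31 -37.8 3.7 -17.0 z 168.9
-19 -37.6 2.3 -17.7 z 168.8
tail y -117.83630149604261
t 23.625 pos [ 0.6008 -0.0421  0.2145] yaw x -177.3 tilt mrad: radial -24.4 lat 26.7 along jaw -21.2 along tool y -29.3 J [ 0.185  0.42  -0.13  -0.037 -1.038 -0.119] tip [ 0.5992 -0.0401  0.1445] F [-0.5  0.2 -3.3] w 0.039289268962131634
```

Emit:
{"fn": "drive_tool", "kwargs": {
  "moves": [
    [9,0,-5,-1.5],
    [8,0,-5,0],
    [0,0,-5,0],
    [0,0,0,0],
    [0,0,0,0]
  ]
}}

```text
t: 24.25
tool_pos: [0.6187, -0.0427, 0.1983]
tcp_rot: [0.027, -3.119, -0.046]
ft_force: [0.6, -0.6, -3.6]
width: 0.04
```

```bash
python3 tilt.py; python3 rk.py c 0.156 6
```

```text
t 24.25 pos [ 0.6187 -0.0427  0.1983] yaw x -179.0 tilt mrad: radial -23.9 lat 27.5 along jaw -21.5 along tool y -29.4 J [ 0.179  0.463 -0.103 -0.038 -1.022 -0.141] tip [ 0.6171 -0.0407  0.1283] F [ 0.6 -0.6 -3.6] w 0.04003851775457191
top plane slopes x,y [-0.0217 -0.011 ] n 13455
-115 -18.9 21.4 1.2 z 154.3
-103 -18.8 21.3 1.2 z 154.2
-91 -18.7 21.4 1.4 z 154.2
-79 -18.7 21.5 1.4 z 153.9
-67 -18.7 21.4 1.3 z 153.8
-55 -29.4 21.6 -3.9 z 153.6
-31 -19.2 21.4 1.1 z 153.4
-19 -18.6 21.5 1.5 z 153.3
tail y -118.44948174328003
```

Aligned: yaw is within 0.2° and the top is offset by +1.3 mm, which allows for the roll. I'm lowering.

Emit:
{"fn": "drive_tool", "kwargs": {
  "moves": [
    [0,0,-7,0],
    [0,0,-7,0],
    [0,0,-5,0],
    [0,0,0,0],
    [0,0,0,0]
  ]
}}

```text
t: 25.02
tool_pos: [0.6184, -0.0426, 0.1782]
tcp_rot: [0.027, -3.12, -0.046]
ft_force: [0.2, -0.2, -2.9]
width: 0.0398
```

```bash
python3 tilt.py; python3 rk.py d 0.135 6
```

```text
t 25.025 pos [ 0.6184 -0.0426  0.1782] yaw x -179.0 tilt mrad: radial -23.8 lat 27.5 along jaw -21.3 along tool y -29.5 J [ 0.179  0.483 -0.126 -0.039 -0.979 -0.139] tip [ 0.6169 -0.0406  0.1082] F [ 0.2 -0.2 -2.9] w 0.03984999262990812
top plane slopes x,y [-0.0222 -0.0105] n 13468
-115 -19.1 21.1 1.0 z 134.1
-103 -19.1 21.1 1.0 z 134.0
-91 -19.0 21.0 1.0 z 134.0
-79 -18.9 21.1 1.1 z 133.7
-67 -19.0 21.0 1.0 z 133.6
-55 -29.7 29.7 -0.0 z 133.4
-31 -19.4 21.2 0.9 z 133.2
-19 -18.9 21.2 1.2 z 133.2
tail y -118.3700865542796
```

Emit:
{"fn": "drive_tool", "kwargs": {
  "moves": [
    [0.5,0,-5,0],
    [0,0,-5,0],
    [0,0,-4,0],
    [0,0,0,0]
  ]
}}

```text
t: 25.68
tool_pos: [0.6188, -0.0426, 0.1633]
tcp_rot: [0.027, -3.12, -0.046]
ft_force: [-0.3, -0.2, -3.7]
width: 0.0401
```

Emit:
{"fn": "drive_tool", "kwargs": {
  "moves": [
    [0,0,-2,0],
    [0,0,-2,0],
    [0,0,0,0]
  ]
}}

```text
t: 26.05
tool_pos: [0.6191, -0.0427, 0.1596]
tcp_rot: [0.027, -3.12, -0.046]
ft_force: [-0.4, -0.2, -3.5]
width: 0.0399
```

```bash
python3 tilt.py
```

```text
t 26.05 pos [ 0.6191 -0.0427  0.1596] yaw x -179.0 tilt mrad: radial -22.9 lat 27.6 along jaw -20.4 along tool y -29.4 J [ 0.179  0.503 -0.143 -0.04  -0.94  -0.137] tip [ 0.6176 -0.0406  0.0897] F [-0.4 -0.2 -3.5] w 0.03988761751297683
```

It's already below the rib top with no resistance, so the rib is in the groove. I'll seat it gently.

Emit:
{"fn": "drive_tool", "kwargs": {
  "moves": [
    [0,0,-1.5,0],
    [0,0,-1,0],
    [0,0,0,0]
  ]
}}

```text
t: 26.42
tool_pos: [0.619, -0.0428, 0.1595]
tcp_rot: [0.029, -3.121, -0.045]
ft_force: [-1.3, 0.4, -1.7]
width: 0.0399
```

Emit:
{"fn": "drive_tool", "kwargs": {
  "moves": [
    [0,0,-1,0],
    [0,0,-1,0],
    [0,0,-1,0]
  ]
}}

```text
t: 26.8
tool_pos: [0.619, -0.0431, 0.1592]
tcp_rot: [0.031, -3.122, -0.044]
ft_force: [-3.7, 1.0, 6.4]
width: 0.0399
```

```bash
python3 tilt.py; python3 rk.py e 0.115 6
```

```text
t 26.8 pos [ 0.619  -0.0431  0.1592] yaw x -178.9 tilt mrad: radial -21.2 lat 26.4 along jaw -18.7 along tool y -28.2 J [ 0.179  0.503 -0.145 -0.038 -0.937 -0.136] tip [ 0.6177 -0.0411  0.0892] F [-3.7  1.   6.4] w 0.03988137114701536
top plane slopes x,y [-0.0189 -0.0022] n 13483
-116 -18.0 21.9 2.0 z 114.6
-104 -18.1 22.0 1.9 z 114.6
-92 -18.2 22.0 1.9 z 114.6
-80 -18.2 22.0 1.9 z 114.5
-68 -18.1 21.8 1.9 z 114.6
-56 -28.7 31.1 1.2 z 114.5
-32 -18.6 22.9 2.1 z 114.5
-20 -18.1 21.9 1.9 z 114.5
tail y -119.00886700696724
```

The underside is on the bed: top at 114.6 mm and pitch flat. A 1° roll of the hand remains, so I'll release, let the rack settle flat, and push it home from its tail.

Emit:
{"fn": "drive_tool", "kwargs": {
  "moves": [
    [0,0,0,0],
    [0,0,0,0],
    [0,0,0,0],
    [0,0,0,0]
  ],
  "claw": 70
}}

```text
t: 27.45
tool_pos: [0.6209, -0.0429, 0.159]
tcp_rot: [0.031, -3.127, -0.044]
ft_force: [-0.4, 0.3, 0.7]
width: 0.0676
```

```bash
python3 tilt.py; python3 rk.py f 0.115 6
```

```text
t 27.45 pos [ 0.6209 -0.0429  0.159 ] yaw x -178.9 tilt mrad: radial -16.6 lat 26.9 along jaw -14.1 along tool y -28.3 J [ 0.179  0.504 -0.144 -0.038 -0.932 -0.137] tip [ 0.6198 -0.0409  0.089 ] F [-0.4  0.3  0.7] w 0.06759687577462226
top plane slopes x,y [ 0.0021 -0.0007] n 13485
-116 -19.8 20.3 0.3 z 114.1
-104 -19.6 20.4 0.4 z 114.1
-92 -19.6 20.5 0.5 z 114.1
-80 -19.6 20.4 0.4 z 114.0
-68 -19.6 20.4 0.4 z 114.1
-56 -19.5 20.5 0.5 z 114.0
-32 -19.5 20.4 0.5 z 114.1
-20 -19.6 20.4 0.4 z 114.0
tail y -119.168138631208
```

View pics/fw.png

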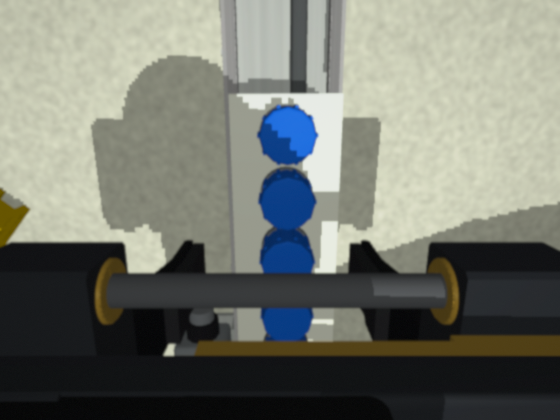

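Flat (slopes ≤0.002), +0.4 mm off the centre line, tail at own y −119. In the wrist picture the tail edge is at row 94, centred between the rails. I'll go up and behind the tail.

Emit:
{"fn": "drive_tool", "kwargs": {
  "moves": [
    [0,0,15,0],
    [0,0,30,0],
    [0,0,25,0],
    [0,-35,0,0],
    [-1,-40,0,0],
    [-1,-32,0,0],
    [0,0,0,0],
    [0,0,0,0]
  ],
  "claw": 70
}}

```text
t: 28.6
tool_pos: [0.6202, -0.1524, 0.2406]
tcp_rot: [0.036, -3.138, -0.041]
ft_force: [0.4, 1.3, -0.7]
width: 0.0702
```

```bash
python3 tilt.py
```

```text
t 28.6 pos [ 0.6202 -0.1524  0.2406] yaw x -178.7 tilt mrad: radial -9.8 lat 24.5 along jaw -3.1 along tool y -26.2 J [ 0.002  0.449 -0.013 -0.029 -1.113  0.034] tip [ 0.62   -0.1506  0.1707] F [ 0.4  1.3 -0.7] w 0.07022695318593539
```

Emit:
{"fn": "drive_tool", "kwargs": {
  "moves": [
    [-1,0,-20,0],
    [-1,0,-25,0],
    [0,0,-25,0],
    [0,0,-12,0],
    [0,0,0,0],
    [0,0,0,0]
  ],
  "claw": 0
}}

```text
t: 29.35
tool_pos: [0.6205, -0.1475, 0.161]
tcp_rot: [-0.047, 3.137, 0.04]
ft_force: [0.8, -0.1, -0.1]
width: 0.0179
```

```bash
python3 tilt.py
```

```text
t 29.35 pos [ 0.6205 -0.1475  0.161 ] yaw x -178.3 tilt mrad: radial -2.5 lat 25.5 along jaw 4.2 along tool y -25.2 J [ 0.01   0.52  -0.112 -0.031 -0.936  0.039] tip [ 0.6207 -0.1458  0.091 ] F [ 0.8 -0.1 -0.1] w 0.017883724340613222
```

Emit:
{"fn": "drive_tool", "kwargs": {
  "moves": [
    [-2,0,-5,0],
    [-1,0,-2,0],
    [0,6,0,0],
    [0,6,0,0],
    [0,5,0,0],
    [0,5,0,0],
    [0,4,0,0],
    [0,0,0,0]
  ]
}}

```text
t: 30.35
tool_pos: [0.6181, -0.1201, 0.1559]
tcp_rot: [-0.047, 3.133, 0.038]
ft_force: [-0.0, -0.3, 0.1]
width: 0.0001
```

```bash
python3 tilt.py
```

```text
t 30.35 pos [ 0.6181 -0.1201  0.1559] yaw x -178.3 tilt mrad: radial 2.4 lat 25.3 along jaw 7.9 along tool y -24.1 J [ 0.055  0.512 -0.142 -0.03  -0.908 -0.006] tip [ 0.6186 -0.1184  0.0859] F [-0.  -0.3  0.1] w 0.0001384065912171116
```

Emit:
{"fn": "drive_tool", "kwargs": {
  "moves": [
    [0,5,0,0],
    [0,6,0,0],
    [0,8,0,0],
    [0,8,0,0],
    [0,8,0,0],
    [0,8,0,0],
    [-1,8,0,0],
    [0,6,0,0],
    [0,0,0,0]
  ]
}}

```text
t: 31.48
tool_pos: [0.6168, -0.059, 0.1559]
tcp_rot: [-0.048, 3.134, 0.038]
ft_force: [0.3, -0.2, -0.2]
width: 0.0008
```

```bash
python3 tilt.py; python3 rk.py g 0.115 6
```

```text
t 31.475 pos [ 0.6168 -0.059   0.1559] yaw x -178.2 tilt mrad: radial 4.5 lat 24.7 along jaw 7.6 along tool y -23.9 J [ 0.156  0.497 -0.171 -0.029 -0.893 -0.107] tip [ 0.6173 -0.0573  0.0859] F [ 0.3 -0.2 -0.2] w 0.0008473708364613966
top plane slopes x,y [-1.488  -0.1332] n 16
-46 0.2 0.6 0.4 z 114.0
tail y -48.958460393849855
```

View pics/gscene.png

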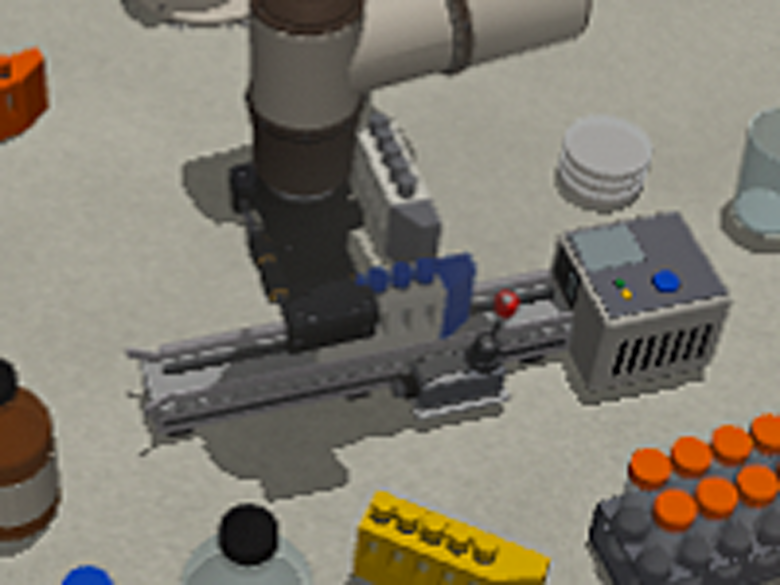

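View pics/gside.png

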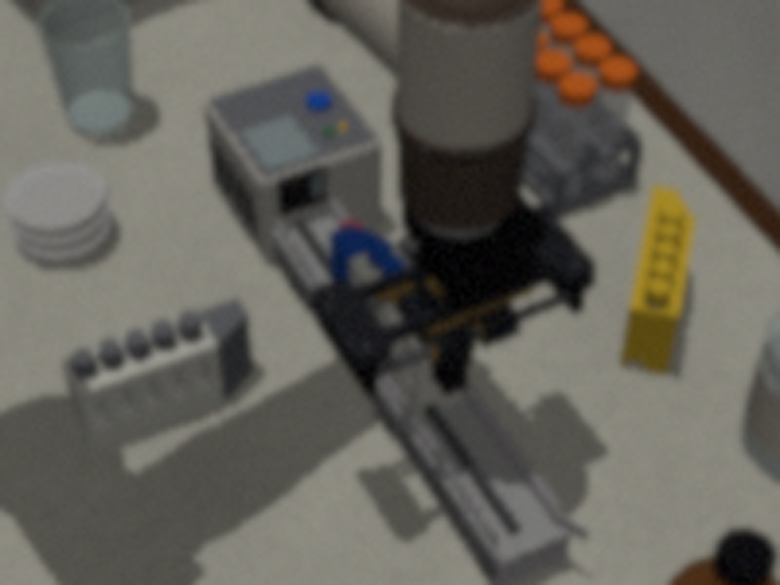

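The rack slides upright, with its nose just short of the roller at scene crop (507,303). I'll carry on.

Emit:
{"fn": "drive_tool", "kwargs": {
  "moves": [
    [0,7,0,0],
    [0,7,0,0],
    [0,7,0,0],
    [-1,7,0,0],
    [0,7,0,0],
    [0,7,0,0],
    [-1,7,0,0],
    [0,0,0,0]
  ]
}}

```text
t: 32.62
tool_pos: [0.6141, -0.0085, 0.1559]
tcp_rot: [-0.047, 3.136, 0.035]
ft_force: [-0.4, -0.5, 0.6]
width: 0.0002
```

```bash
python3 tilt.py
```

```text
t 32.625 pos [ 0.6141 -0.0085  0.1559] yaw x -178.3 tilt mrad: radial 4.6 lat 22.2 along jaw 5.6 along tool y -22.0 J [ 0.241  0.489 -0.186 -0.026 -0.886 -0.195] tip [ 0.6144 -0.007   0.0859] F [-0.4 -0.5  0.6] w 0.00023840998804788353
```

Emit:
{"fn": "drive_tool", "kwargs": {
  "moves": [
    [0,6,0,0],
    [0,6,0,0],
    [0,6,0,0],
    [-0.5,6,0,0],
    [0,5,0,0],
    [0,3,0,0],
    [0,0,0,0]
  ]
}}

```text
t: 33.5
tool_pos: [0.6124, 0.0236, 0.1559]
tcp_rot: [-0.046, 3.14, 0.03]
ft_force: [-0.9, -3.6, 0.8]
width: 0.0008
```

```bash
python3 tilt.py; python3 rk.py h 0.115 6 | tail -1
```

```text
t 33.5 pos [0.6124 0.0236 0.1559] yaw x -178.3 tilt mrad: radial 2.0 lat 19.3 along jaw 1.8 along tool y -19.3 J [ 0.295  0.488 -0.189 -0.023 -0.887 -0.251] tip [0.6125 0.025  0.0859] F [-0.9 -3.6  0.8] w 0.0007653164119129453
tail y 33.923092549259586
```

View pics/hscene.png

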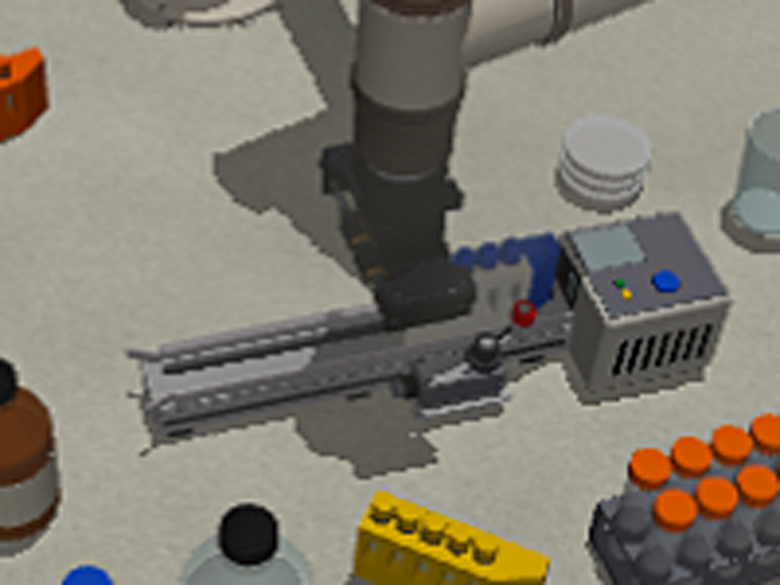

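The roller has swung aside to (523,314). About 7 mm is left, so I'll push in small steps until the buffer resists.

Emit:
{"fn": "drive_tool", "kwargs": {
  "moves": [
    [0,3,0,0],
    [0,3,0,0],
    [0,3,0,0],
    [0,0,0,0]
  ]
}}

```text
t: 34.15
tool_pos: [0.612, 0.0299, 0.1559]
tcp_rot: [0.045, -3.14, -0.023]
ft_force: [-1.1, -1.7, -0.2]
width: 0.0007
```

Emit:
{"fn": "drive_tool", "kwargs": {
  "moves": [
    [0,2,0,0],
    [0,2,0,0],
    [0,2,0,0]
  ]
}}

```text
t: 34.52
tool_pos: [0.6117, 0.0307, 0.156]
tcp_rot: [0.044, -3.137, -0.009]
ft_force: [1.2, -12.0, 0.1]
width: 0.0005
```

```bash
python3 tilt.py
```

```text
t 34.525 pos [0.6117 0.0307 0.156 ] yaw x -178.4 tilt mrad: radial -4.4 lat 5.8 along jaw -4.5 along tool y -5.7 J [ 0.311  0.489 -0.192 -0.009 -0.893 -0.278] tip [0.6114 0.0311 0.086 ] F [  1.2 -12.    0.1] w 0.0004727879755979511
```

The force rose to 12 N at the buffer. I'll back off, lift away and verify.

Emit:
{"fn": "drive_tool", "kwargs": {
  "moves": [
    [0,-8,0,0],
    [0,-15,0,0],
    [0,-20,10,0],
    [0,-20,30,0],
    [0,-20,40,0],
    [0,-20,40,0],
    [0,0,0,0],
    [0,0,0,0]
  ]
}}

```text
t: 35.52
tool_pos: [0.6125, -0.0775, 0.2829]
tcp_rot: [-0.042, 3.137, 0.018]
ft_force: [0.1, 0.4, 0.3]
width: 0.0005
```

```bash
python3 tilt.py; python3 rk.py i 0.115 6
python3 - <<'E'
from h import *
s=arm.snapshot('scene')
for k in ['rack_center','rack_nose','roller','rack_grey_center','bottle','roller_arm']:
    print(k,[(np.round(x['position'],4).tolist(),round(x['score'],2)) for x in arm.mark_of(k,s)[:5]])
E
```

```text
t 35.525 pos [ 0.6125 -0.0775  0.2829] yaw x -178.5 tilt mrad: radial 2.9 lat 11.9 along jaw 4.7 along tool y -11.3 J [ 0.132  0.377 -0.024 -0.012 -1.164 -0.101] tip [ 0.6128 -0.0767  0.2129] F [0.1 0.4 0.3] w 0.0005151735940243258
top plane slopes x,y [0. 0.] n 0
rack_center [([0.8549, 0.0108, 0.0375], 0.94), ([0.2172, -0.2883, 0.0363], 0.86), ([0.6103, 0.1194, 0.0763], 0.69), ([0.3619, -0.6363, 0.0397], 0.59)]
rack_nose [([0.8994, 0.061, 0.033], 0.92), ([0.2897, -0.6211, 0.0362], 0.75), ([0.6075, 0.195, 0.0799], 0.68)]
roller [([0.642, 0.147, 0.0767], 0.5)]
rack_grey_center [([0.4409, 0.086, 0.0379], 0.88)]
bottle [([0.6119, 0.1886, 0.0785], 0.72), ([0.6806, -0.3272, -0.0007], 0.7)]
roller_arm []
  return _methods._mean(a, axis=axis, dtype=dtype,
  ret = um.true_divide(
Traceback (most recent call last):
  File "rk.py", line 17, in <module>
    for y in np.arange(q[:,1].min()+3,q[:,1].max(),12):
                       ~~~~~~~~~~^^
ValueError: zero-size array to reduction operation minimum which has no identity
```

View pics/iw.png

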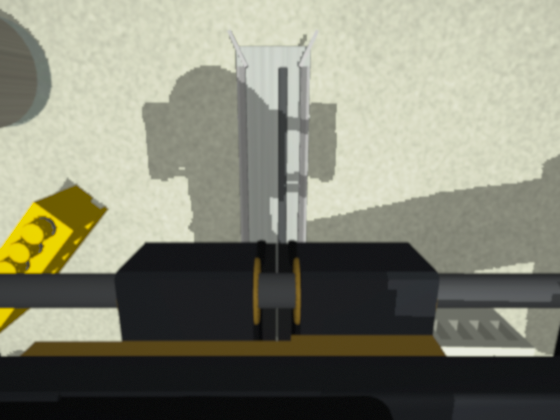

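The scene gives rack centre y=0.119 (home is 0.118) and the roller at own (31,144), about 0.45 rad. I'll measure the tail exactly with the wrist camera from above.

Emit:
{"fn": "drive_tool", "kwargs": {
  "moves": [
    [0,45,0,0],
    [0,45,0,0],
    [0,45,0,0],
    [0,40,0,0],
    [0,0,0,0],
    [0,0,0,0]
  ],
  "claw": 87
}}

```text
t: 36.67
tool_pos: [0.6122, 0.1039, 0.2798]
tcp_rot: [0.045, -3.141, -0.014]
ft_force: [-0.9, -0.5, -0.2]
width: 0.0525
```

```bash
python3 tilt.py; python3 rk.py j 0.115 4
```

```text
t 36.675 pos [0.6122 0.1039 0.2798] yaw x -178.4 tilt mrad: radial 1.2 lat 8.9 along jaw -0.0 along tool y -9.0 J [ 0.425  0.386 -0.019 -0.009 -1.163 -0.393] tip [0.6122 0.1045 0.2098] F [-0.9 -0.5 -0.2] w 0.05245274246638322
top plane slopes x,y [ 0.0016 -0.0009] n 5327
43 -22.7 17.3 -2.7 z 114.1
55 -22.4 16.9 -2.8 z 114.0
67 -22.8 17.0 -2.9 z 114.1
79 -22.3 17.1 -2.6 z 114.1
91 -22.7 16.6 -3.0 z 114.1
103 -23.0 16.8 -3.1 z 114.0
115 -22.6 17.0 -2.8 z 114.0
127 -22.8 16.4 -3.2 z 114.0
139 -23.0 16.5 -3.3 z 114.0
151 -22.7 16.7 -3.0 z 114.0
tail y 39.85694337147896
```

View pics/jw.png

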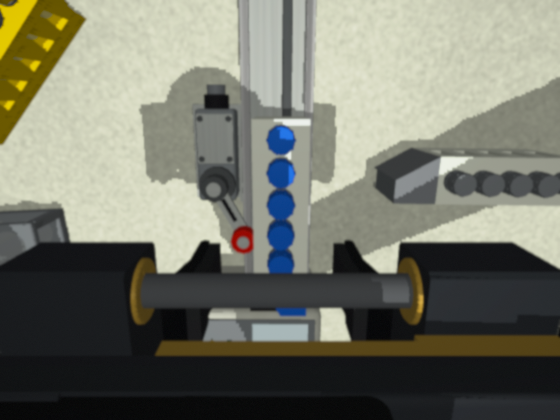

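View pics/jscene.png

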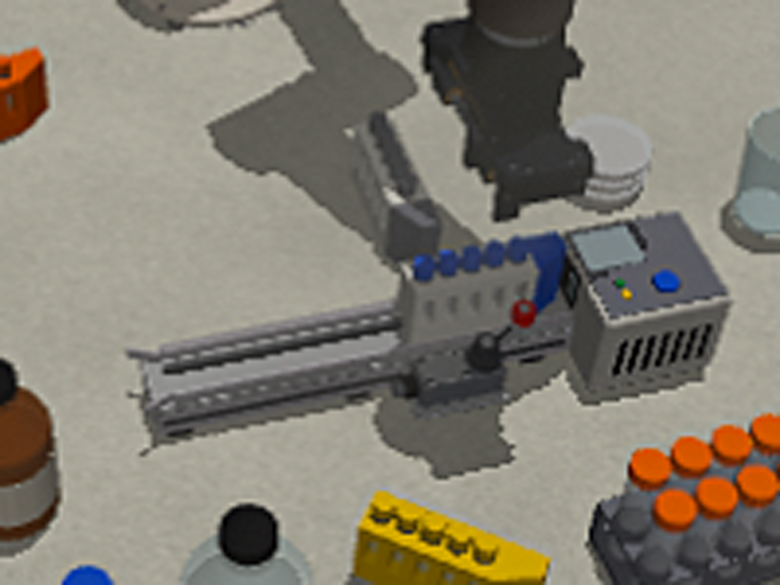

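The wrist view shows the rack's tail at own y=39.9 mm (ideal 40), flat and against the near rail. The roller, at (243,239), is held outward by its side. Nothing is touching the rack, so I'm handing in.

```bash
python3 -c "
from cell import arm
print(arm.close_job())"
```

```text
the job is handed in; nothing more can be done
None
```

I checked the switch, slid the blue-capped rack fully home, and handed the job in at about 37 s; no verdict was reported.

**Switch check:** I swung the red-roller lever outward with the closed fingertips to about 0.40 rad, past the click at 0.30 and below 0.70. The force was about 3–4 N. After release the camera showed the roller back at its rest position. The lever angle comes from the camera; the click itself could not be heard or felt.

**Tool levelling:** The lever push left the tool tilted about 3°. I levelled it by pressing the open fingertips on bare bench with about 24 N.

**Rack:**
- I turned it nose to the housing and lowered it over the rib with no resistance. After release it lay flat in the lane.
- While held, it leaned about 1° in the hand.
- I then pushed it home from its tail with closed fingers, until the push force rose to 12 N at the buffer.

**Last checks:**
- The tail is at own y = 39.9 mm; fully home is 40.
- The top is level, and the rack rests against the near rail, about 3 mm off the centre line, as expected with the lever pressing on it.
- The roller is held out at about 0.45 rad, so the switch is tripped.
- The grey rack and the bottle were found at their earlier positions. I did not re-measure the dishes, beaker and pipettor, but the arm never came near the beaker or pipettor, and passed the dishes well above them.
- The network once reported a second "bottle" at the buffer, which I took as a false detection.

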